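Reset the tripped tube incubator

TASK

The tube incubator has tripped its cut-out. Slide its orange guard along the rails, towards the display, until it is all the way open, take the blue-handled reset stylus from the pen stand, put its steel tip down through the uncovered hole and push the red button inside fully down, then finish like that: guard open, stylus still in the gripper and keeping the button down. Do not shift or knock over anything else on the desk.

Things in the scene. Friction and masses are not known exactly. Their poses are not given: they have to be found in the camera images.
- incubator: white tube incubator fixed to the desk, 240 x 240 mm, flat deck 80 mm high; origin at the centre of its underside; x points to its rear half, where yellow-capped tubes stand up to 35 mm above the deck (x 35 to 95 mm, y -90 to 90 mm), y to its left seen from the front, z up. The control deck is the front half (negative x); the reset hole is at x -55, y -50 mm, the guard's track runs along y
- reset_hole (a point): centre of the reset hole's mouth, level with the deck (80 mm above the desk); a round hole 15 mm wide with an orange square border, straight down; the red button's top lies 25 mm below the mouth when not pressed. Covered by the guard until the guard is slid away
- reset_button (a joint): travel of the recessed red button (12.4 mm across), m: 0 up, 0.008 fully down at its stop; springs back when let go; about 2 N starts it and 5 N holds it fully down
- guard (a joint): position of the orange guard, m: 0 fully over the reset hole, 0.055 fully open at its stop; it slides along the incubator's +y (to the incubator's left, away from the hole towards the display) and stays where it is left, friction about 1.5 N. It starts between 0 and 0.008, covering the hole
- guard_tab (a point): centre of the top of the black upright tab on the guard: the tab is 12 mm along the sliding direction, 28 mm across it and stands 26 mm up from the guard's 46 x 36 mm plate, its top 31 mm above the deck; the plate's upper face is 5 mm above the deck. Nothing stands beside it on the deck. It moves with the guard
- stylus: loose reset stylus, about 50 g, standing upright in one of the three holes of the pen stand (which one varies); origin at the centre of its tip, z along it up to its top at 130 mm; steel shaft 8 mm thick from 0 to 60 mm, steel collar 22 mm wide from 60 to 64 mm that rests on the stand, then a square blue grip 14 x 14 mm, faces along its x and y, from 64 to 130 mm
- stylus_grip (a point): point on the stylus axis at 100 mm from the tip, in the blue grip
- stand: black pen stand fixed to the desk, 70 x 190 x 62 mm high, origin at the centre of its underside; three upright holes 12 mm wide in a row along its y at -60, 0 and 60 mm; the stylus and two markers stand in them in any order, the stylus's x and y axes parallel to the stand's. Grip the stylus with the fingers closing along the stand's x, across the row
- marker_red: loose white marker pen with a red cap, 114 mm long, in the pen stand: leave it
- marker_green: loose white marker pen with a green cap, 114 mm long, in the pen stand: leave it
- rack: loose black tube rack with yellow-capped tubes, 80 x 176 x 100 mm high: leave it; origin under its centre
- sanitizer: loose white bottle with a blue cap, 60 mm wide, 140 mm high: leave it; origin under its centre
- sample_cup: loose clear cup, 60 mm wide and 60 mm high: leave it; origin under its centre
- label_roll: loose white label roll, 90 mm wide, 40 mm high: leave it; origin under its centre
- reagent_jar: loose amber jar with a yellow cap, 60 mm wide, 75 mm high: leave it; origin under its centre

How it is judged:
On the way, in this order (a step that is already met when the one before it is completed fails the run):
1. the guard is slid open (value of joint guard above 0.045 m), for 0.2 s.
2. the stylus, held in the gripper, has pushed the button down through the hole (value of joint reset_button above 0.006 m and horizontal distance between stylus and reset_hole below 0.008 m and z of stylus in the frame of reset_hole below -0.028 m and contact force between the fingers and stylus above 3 N), for 0.3 s.
At the end, for the whole second after the job is handed in: The guard is at least 45 of its 55 mm open; the stylus is in the gripper (finger force over 3 N), its tip inside the reset hole at least 28 mm below the mouth and within 8 mm of its axis, pressing with over 1.5 N, and the button is at least 6 of its 8 mm down, all kept through the last second (all of step 2 and value of joint guard above 0.045 m and contact force between stylus and incubator above 1.5 N); the arm keeps its last pose, push and grip.
It fails at once if another loose thing is shifted by more than 30 mm or knocked over (distance of any of marker_red, marker_green, rack, sanitizer, sample_cup, label_roll, reagent_jar from where it was at the start of the episode above 0.03 m or angle between any of rack, sanitizer, sample_cup, label_roll, reagent_jar's own z axis and vertical above 0.6 rad).
It also fails if it takes over 51 s, if anything falls off the work surface, if the arm or the gripper's body presses on something with over 40 N, if the wrist force passes 120 N, or if a joint passes its speed limit or range.

ROBOT

A 6-joint arm with a two-finger parallel gripper is mounted at the origin on the work surface. World frame = base frame: x ahead of the robot, y to its left, z up, the work surface at z = 0. Lengths are in m, angles in rad, forces in N, time in s.
With the tool pointing down it reaches from about 0.35 to 0.85 m from the base axis. Payload 8.1 kg.
Tool frame: the origin (TCP) lies on the centre line of the jaws, within the pads' length; the fingertips stand 17 mm ahead of it and the grasp point (between the pads) lies 2 mm behind it; z points along the fingers, y is the line along which they close (so a half turn about z gives the same grasp; the last joint's range is limited). The gripper opens to 93 mm and grips with 3 to 60 N. Pads are 15 mm wide; open, the fingers measure 128 mm over their backs; the gripper's body (75 mm by 188 mm) begins 65 mm behind the grasp point.
Start: joints at [-1.348, 0.13, 1.488, -0, 1.523, -0.085], TCP at [0.182, -0.572, 0.236] pointing down, gripper open.
Joint ranges: [-2.96, 2.96], [-0.89, 2.26], [0.02, 2.5], [-1.34, 4.48], [0, 2.73], [-2.66, 2.66]. Speed limits (rad/s): [2.39, 2.39, 2.79, 3.14, 3.14, 3.14].

INTERFACE

Orientations are given as a rotation vector (axis times angle).
In Python, from plant import status, eyes, robot gives the robot as it stands. The module is installed in compiled form; this text tells all that it offers.
- The arm moves only by the tool servo_tool, never from a script. Its argument "plan" is text: rows parted by semicolons, each of 4 numbers parted by spaces: the shift along the tool's x, y, z in m, then the turn about the tool's z in degrees. A call has 1 to 12 rows; each row is the pose to reach, as a shift and turn from the pose commanded when the call began, along the tool's axes at that moment; what a row does not reach only later rows make up. A row lasts 1/12 s, in which the tool goes at most 41.7 mm and 7.16 degrees, less where a joint would pass 70% of its speed; a pose out of reach is approached as far as the arm can. A call with a gripper value outside its range is refused whole. "grip" is the closure, from -1 (fully open) to 1 (shut), set as the call begins (left out, the last holds). The fingers move at their own pace and stop on an object; "grip_force" is the grip in N (left out, the last holds). Time passes only in rows, so rows that repeat a pose let the fingers close. It gives the time, the measured TCP pose, the force, the opening and the grip force at its end, in the units of the state.
- status.read_state(): the state, without advancing time (a new reading comes with each control period).
- eyes.read_camera(name): name is "scene" or "top"; returns a dict with "image" (420x560x3 uint8, blue, green, red), "fovy" (degrees; the focal length in pixels is half the picture's height over the tangent of half this angle, whatever the lens; pixels are square), "cx", "cy" (the principal point, pixels), "world_from_camera" (4x4, takes a point from camera to world coordinates). Camera axes: x right, y down, z forward; pixel columns grow to the right and rows downward; lengths in m; the calibration is good to about 2 mm. A picture is of the moment at which its call begins. There is no depth.
- robot.close_job(): hands the job in; it is judged then, once.
The state is a dict: "t": time; "q": joint angles; "dq": joint speeds; "joint_torque": joint torques, N m; "tool_pos": TCP position; "orientation": TCP orientation; "force": force on the tool from outside, world axes, zero at the start; "wrist_torque": the same for the moment, N m; "opening": finger opening in m; "gripper_force": force on a finger pad.
Only numpy, scipy, OpenCV 4.12 (cv2) and the standard library are available. Lean on these libraries where they do the work, as an engineer would, in place of code of your own. Each camera call takes 0.05 s, during which the arm holds its last target. There are 200 camera calls.

## Working session

There is one attempt and no reset: what is moved stays moved. The work goes in short steps, Python scripts to look and compute and a tool call to move; the robot and the scene stay as the last step left them, time stands still between calls to the robot, and variables do not carry over. Pictures are saved under pics/ and viewed, at most 10 in all, crops included, and the job is handed in when it is done.

Besides the shell and the picture viewer there is one more tool, called after "Call:" by a JSON object that holds its "name" and its "arguments". servo_tool: Moves the arm, as the interface text tells. Its arguments: {"type":"object","properties":{"plan":{"type":"string"},"grip":{"type":"number"},"grip_force":{"type":"number"}},"required":["plan"]}

```bash
mkdir -p pics; cat > h.py <<'E'
import numpy as np, cv2
from plant import status, eyes, robot
from scipy.spatial.transform import Rotation as R
def cam(n):
    c=eyes.read_camera(n); c['f']=c['image'].shape[0]/2/np.tan(np.radians(c['fovy'])/2); return c
def ray(c,u,v):
    T=np.array(c['world_from_camera']); d=T[:3,:3]@np.array([(u-c['cx'])/c['f'],(v-c['cy'])/c['f'],1]); return T[:3,3],d/np.linalg.norm(d)
def plane(c,u,v,z):
    o,d=ray(c,u,v); return o+d*(z-o[2])/d[2]
def proj(c,p):
    T=np.array(c['world_from_camera']); q=T[:3,:3].T@(np.array(p)-T[:3,3]); return c['f']*q[:2]/q[2]+[c['cx'],c['cy']]
def two(c1,p1,c2,p2):
    o1,d1=ray(c1,*p1);o2,d2=ray(c2,*p2)
    s=np.linalg.lstsq(np.c_[d1,-d2],o2-o1,rcond=None)[0]; a=o1+d1*s[0];b=o2+d2*s[1]; return (a+b)/2,np.linalg.norm(a-b)
E
python3 - <<'E'
from h import *
import pickle
C={n:cam(n) for n in('scene','top')}
pickle.dump(C,open('c0.pkl','wb'))
for n in C:
    cv2.imwrite(f'pics/{n}0.png',C[n]['image']); print(n,C[n]['f'],C[n]['cx'],C[n]['cy'],np.round(C[n]['world_from_camera'],3))
s=status.read_state();print(s)
print(R.from_rotvec(s['orientation']).as_matrix().round(3))
E
```

```text
scene 484.36599049804585 280.0757846328639 210.83658375089527 [[ 0.722  0.482 -0.497  1.186]
 [ 0.692 -0.48   0.539 -0.692]
 [ 0.021 -0.732 -0.681  0.98 ]
 [ 0.     0.     0.     1.   ]]
top 472.35774234500417 279.8777632299929 213.92126246430158 [[ 0.008 -0.991  0.136  0.32 ]
 [-1.    -0.007  0.014 -0.036]
 [-0.013 -0.136 -0.991  1.595]
 [ 0.     0.     0.     1.   ]]
{'t': 0.1, 'q': array([-1.34837806e+00,  1.31106628e-01,  1.48920358e+00, -4.24647953e-05,
        1.52298688e+00, -8.54046539e-02]), 'dq': array([ 0.00039809, -0.00072303, -0.00149166,  0.00011411,  0.00053787,
        0.00055464]), 'joint_torque': array([ 8.33464583e-04, -5.61336851e+01, -4.93098414e+01,  7.70995463e-02,
        2.91285489e-02, -2.20610269e-05]), 'tool_pos': array([ 0.1816842 , -0.57130709,  0.23466155]), 'orientation': array([-3.10277789e+00, -4.81363304e-01,  2.49605108e-04]), 'force': array([0.31104397, 0.08953088, 0.7617493 ]), 'wrist_torque': array([-0.02425457,  0.06991482,  0.00035921]), 'gripper_force': 0.0, 'opening': 0.09316399462137928}
[[ 0.953  0.303 -0.   ]
 [ 0.303 -0.953  0.002]
 [ 0.    -0.002 -1.   ]]
```

View pics/scene0.png

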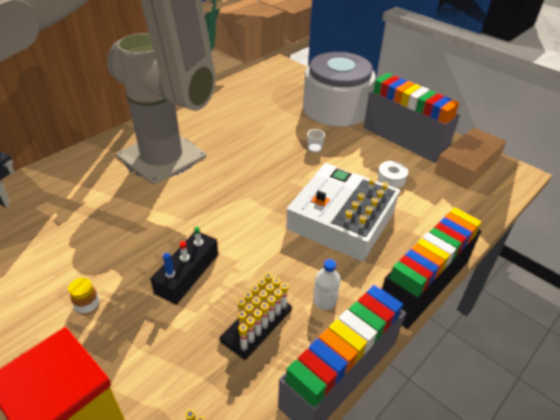

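View pics/top0.png

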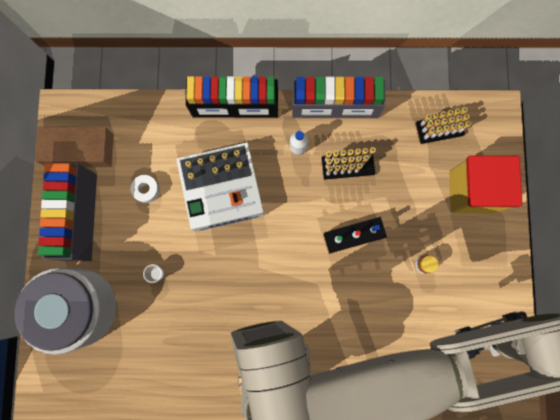

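The scene view shows the incubator at about (343,210), with the guard at (320,198), and the stand at (185,265) with the blue stylus leftmost at (168,265). In the top view the incubator is at (219,188), the guard at (237,198), the display at (196,207) and the stylus at (375,229).

```bash
python3 - <<'E'
from h import *
import pickle
C=pickle.load(open('c0.pkl','rb'))
t=C['top']['image'];s=C['scene']['image']
def crop(i,x,y,w,h): return cv2.resize(i[y:y+h,x:x+w],(400,300),interpolation=cv2.INTER_CUBIC)
m=np.vstack([np.hstack([crop(t,165,138,120,90+0),crop(t,315,205,80,60)]),np.hstack([crop(s,280,160,120,90),crop(s,145,220,80,60+0)])])
cv2.imwrite('pics/m.png',m)
def blobs(im,lo,hi,win,amin=8):
    x,y,w,h=win;hsv=cv2.cvtColor(im,cv2.COLOR_BGR2HSV)[y:y+h,x:x+w]
    k=cv2.inRange(hsv,np.array(lo),np.array(hi));n,_,st,ce=cv2.connectedComponentsWithStats(k)
    return [(st[i].tolist(),(ce[i]+[x,y]).round(1).tolist()) for i in range(1,n) if st[i,4]>=amin]
print('orange top',blobs(t,(3,150,120),(16,255,255),(215,180,50,40)))
print('orange sc',blobs(s,(3,150,120),(16,255,255),(300,180,40,40)))
print('blue top',blobs(t,(100,120,50),(125,255,255),(360,215,30,30)))
print('blue sc',blobs(s,(100,120,50),(125,255,255),(150,240,40,50)))
for n,im,w in(('top',t,(315,205,80,60)),('sc',s,(140,220,90,90))):
    print('black',n,blobs(im,(0,0,0),(179,255,48),w,100))
# stand outline / incubator outline
for n,im,w,lo,hi in(('stand top',t,(315,205,80,60),(0,0,0),(179,255,60)),('inc top',t,(165,138,110,105),(0,0,150),(179,60,255))):
    x,y,ww,hh=w;k=cv2.inRange(cv2.cvtColor(im,cv2.COLOR_BGR2HSV)[y:y+hh,x:x+ww],np.array(lo),np.array(hi))
    c=max(cv2.findContours(k,0,1)[0],key=cv2.contourArea);r=cv2.minAreaRect(c)
    b=cv2.boxPoints(r)+[x,y];print(n,r,b.round(1).tolist())
    z=.062 if 'stand' in n else .08
    W=np.array([plane(C['top'],*p,z) for p in b]);print(W.round(4).tolist(),'sides',np.linalg.norm(W-np.roll(W,-1,0),axis=1).round(4),'c',W.mean(0).round(4))
E
```

```text
orange top [([15, 11, 12, 15, 80], [235.4, 198.7])]
orange sc [([12, 16, 17, 10, 75], [319.9, 200.8])]
blue top [([12, 9, 9, 7, 46], [376.0, 227.3])]
blue sc [([14, 13, 10, 21, 154], [168.1, 263.8])]
black top [([9, 13, 62, 35, 1015], [354.5, 234.7])]
black sc [([11, 16, 66, 68, 1899], [184.7, 270.7])]
stand top ((39.81485366821289, 29.616323471069336), (21.568744659423828, 59.52381134033203), 74.24882507324219) [[323.2, 232.3], [380.5, 216.2], [386.4, 236.9], [329.1, 253.1]]
[[0.471, -0.1562, 0.062], [0.5253, -0.3432, 0.062], [0.4575, -0.3608, 0.062], [0.4038, -0.1749, 0.062]] sides [0.1947 0.07   0.1935 0.0698] c [ 0.4644 -0.2588  0.062 ]
inc top ((53.91633605957031, 48.8319206237793), (75.54471588134766, 74.95330047607422), 76.93067932128906) [[173.9, 158.5], [246.9, 141.6], [264.0, 215.2], [191.0, 232.1]]
[[0.7103, 0.3365, 0.08], [0.769, 0.0964, 0.08], [0.5237, 0.0366, 0.08], [0.4669, 0.2717, 0.08]] sides [0.2472 0.2525 0.2418 0.2518] c [0.6175 0.1853 0.08  ]
```

View pics/m.png

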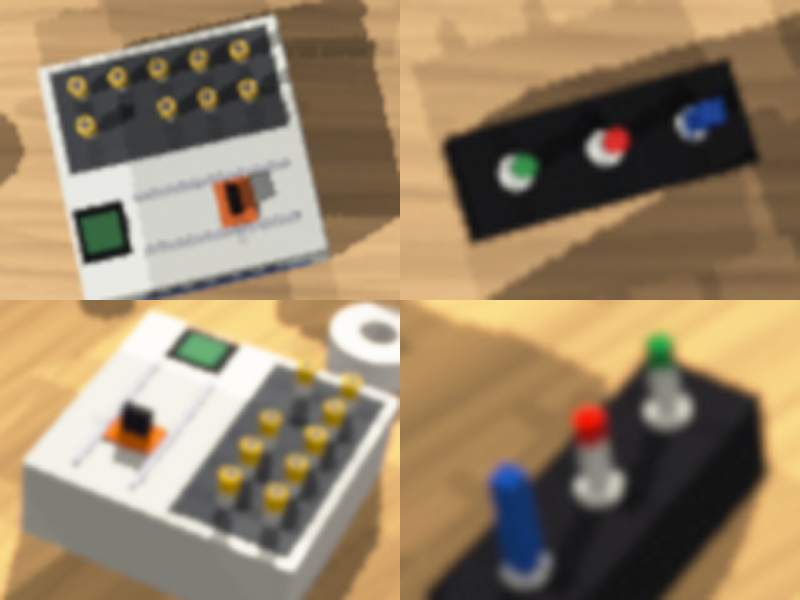

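The composite shows crisp deck corners in the top crop, at (38,68), (272,14) and (328,255). The black tab stands on the orange plate. In the lower-right crop the stylus top is at (508,470), and in the upper-right crop it is at (720,105).

```bash
cat > m.py <<'E'
from h import *
import pickle
C=pickle.load(open('c0.pkl','rb'));t,s=C['top'],C['scene']
cr=lambda u,v,k,x,y:((u+.5)/k+x-.5,(v+.5)/k+y-.5)
k=10/3
inc_t={'RL':(38,68),'RR':(272,14),'FR':(328,255)}
inc_s={'FL':(148,310-300),'FR':(22,463-300),'RR':(295,572-300),'RL':(398,400-300)}
loc={'FL':(-.12,.12),'FR':(-.12,-.12),'RR':(.12,-.12),'RL':(.12,.12)}
def fit(pts):
    P=np.array([loc[a] for a in pts]);W=np.array([p[:2] for p in pts.values()])
    Pc,Wc=P-P.mean(0),W-W.mean(0);H=Pc.T@Wc;a=np.arctan2(H[0,1]-H[1,0],H[0,0]+H[1,1])
    M=np.array([[np.cos(a),-np.sin(a)],[np.sin(a),np.cos(a)]]);o=W.mean(0)-M@P.mean(0)
    print('yaw',np.degrees(a).round(2),'o',o.round(4),'res mm',((W-(P@M.T+o))*1e3).round(1).tolist());
    print(' hole',(o+M@[-.055,-.05]).round(4));return a,o
fit({a:plane(t,*cr(*p,k,165,138),.08) for a,p in inc_t.items()})
fit({a:plane(s,*cr(*p,k,280,160),.08) for a,p in inc_s.items()})
fit({**{a:(plane(s,*cr(*inc_s[a],k,280,160),.08)+plane(t,*cr(*inc_t[a],k,165,138),.08))/2 for a in inc_t}})
print('plate',plane(t,*cr(236,202,k,165,138),.085).round(4),plane(s,*cr(136,430-300,k,280,160),.085).round(4))
print('tab top',two(t,cr(233,197,k,165,138),s,cr(138,410-300,k,280,160)))
print('sty top',two(t,cr(716-400,108,5,315,205),s,cr(508-400,472-300,5,145,220)))
print('collars top-view',[plane(t,*cr(u-400,v,5,315,205),.066).round(4).tolist() for u,v in((517,173),(606,148),(690,124))])
print('collars scene',[plane(s,*cr(u-400,v-300,5,145,220),.066).round(4).tolist() for u,v in((667,408),(598,486),(524,568))])
E
python3 m.py
```

```text
yaw 13.07 o [0.6209 0.1857] res mm [[1.2, -0.4], [3.1, 2.5], [-4.2, -2.1]]
 hole [0.5787 0.1246]
yaw 14.12 o [0.6215 0.1851] res mm [[-2.1, 1.0], [0.1, -0.0], [1.2, 0.4], [0.7, -1.4]]
 hole [0.5804 0.1232]
yaw 13.57 o [0.6216 0.1853] res mm [[0.5, -0.7], [1.8, 1.7], [-2.4, -0.9]]
 hole [0.5798 0.1237]
plate [0.5777 0.1297 0.085 ] [0.5777 0.1331 0.085 ]
tab top (array([0.57883938, 0.13039915, 0.10937268]), np.float64(0.001190793123721537))
sty top (array([ 0.48456238, -0.31828834,  0.13630989]), np.float64(0.002286910215001456))
collars top-view [[0.4486, -0.2035, 0.066], [0.4652, -0.2613, 0.066], [0.4813, -0.3159, 0.066]]
collars scene [[0.4487, -0.2019, 0.066], [0.4663, -0.2602, 0.066], [0.4831, -0.3182, 0.066]]
```

Call:
{"name": "servo_tool", "arguments": {"plan": "0.59 -0.55 0 3.6;0.59 -0.55 0 3.6;0.59 -0.55 0 3.6;0.59 -0.55 0 3.6;0.59 -0.55 0 3.6;0.59 -0.55 0 3.6;0.59 -0.55 0 3.6;0.59 -0.55 0 3.6;0.59 -0.55 0 3.6;0.59 -0.55 0 3.6;0.59 -0.55 0 3.6;0.59 -0.55 0 3.6", "grip": -1}}

```text
t: 1.1
tool_pos: [0.4274, -0.134, 0.2355]
orientation: [3.118, 0.384, 0.0]
force: [1.2, -1.6, 0.1]
opening: 0.0932
gripper_force: 0.0
```

Call:
{"name": "servo_tool", "arguments": {"plan": "0.2 -0.21 0.03 0;0.2 -0.21 0.03 0;0.2 -0.21 0.03 0;0.2 -0.21 0.03 0;0.2 -0.21 0.03 0;0.2 -0.21 0.03 0;0.2 -0.21 0.03 0;0.2 -0.21 0.03 0;0.2 -0.21 0.05 0;0.2 -0.21 0.07 0;0.2 -0.21 0.07 0;0.2 -0.21 0.07 0"}}

```text
t: 2.1
tool_pos: [0.5687, 0.1158, 0.1641]
orientation: [3.118, 0.384, -0.006]
force: [0.7, -0.4, 0.0]
opening: 0.0932
gripper_force: 0.0
```

Call:
{"name": "servo_tool", "arguments": {"plan": "0.0125 -0.0115 0.02 0;0.0125 -0.0115 0.045 0;0.0125 -0.0115 0.055 0;0.0125 -0.0115 0.055 0;0.0125 -0.0115 0.055 0;0.0125 -0.0115 0.055 0"}}

```text
t: 2.6
tool_pos: [0.5804, 0.1301, 0.1126]
orientation: [3.118, 0.383, 0.003]
force: [-0.4, -0.2, 1.3]
opening: 0.0929
gripper_force: 0.0
```

Call:
{"name": "servo_tool", "arguments": {"plan": "0 0 0 0;0 0 0 0;0 0 0 0;0 0 0 0;0 0 0 0;0 0 0 0;0 0 0 0;0 0 0 0", "grip": 1, "grip_force": 10}}

```text
t: 3.27
tool_pos: [0.5795, 0.1303, 0.1106]
orientation: [3.118, 0.384, -0.0]
force: [-0.4, 0.2, 0.5]
opening: 0.0442
gripper_force: 0.0
```

Call:
{"name": "servo_tool", "arguments": {"plan": "0 0 0 0;0 0 0 0;0 0 0 0;0 0 0 0;0 0 0 0;0 0 0 0;0 0 0 0;0 0 0 0;0 0 0 0"}}

```text
t: 4.02
tool_pos: [0.5794, 0.1304, 0.1106]
orientation: [-3.118, -0.384, 0.0]
force: [-0.4, 0.6, 0.4]
opening: 0.0119
gripper_force: 10.0
```

Call:
{"name": "servo_tool", "arguments": {"plan": "0 -0.005 0 0;0 -0.010 0 0;0 -0.015 0 0;0 -0.02 0 0;0 -0.025 0 0;0 -0.03 0 0;0 -0.035 0 0;0 -0.04 0 0;0 -0.043 0 0;0 -0.043 0 0;0 -0.043 0 0"}}

```text
t: 4.93
tool_pos: [0.5691, 0.1729, 0.1106]
orientation: [-3.117, -0.385, -0.001]
force: [4.5, 3.1, -4.3]
opening: 0.0114
gripper_force: 10.0
```

Call:
{"name": "servo_tool", "arguments": {"plan": "0 -0.002 0 0;0 -0.003 0 0;0 -0.004 0 0;0 -0.004 0 0;0 -0.004 0 0"}}

```text
t: 5.35
tool_pos: [0.5684, 0.1757, 0.1106]
orientation: [3.118, 0.383, 0.001]
force: [4.9, 0.9, -4.6]
opening: 0.0122
gripper_force: 10.0
```

Call:
{"name": "servo_tool", "arguments": {"plan": "0 -0.002 0 0;0 -0.003 0 0;0 -0.003 0 0;0 -0.003 0 0"}}

```text
t: 5.68
tool_pos: [0.5677, 0.1786, 0.1106]
orientation: [3.118, 0.383, 0.001]
force: [5.7, 1.3, -4.5]
opening: 0.0121
gripper_force: 10.0
```

```bash
python3 - <<'E'
from h import *
import pickle
C={n:cam(n) for n in('scene','top')}
pickle.dump(C,open('c1.pkl','wb'))
m=np.hstack([cv2.resize(C['top']['image'][150:240,165:285],(400,300),interpolation=2),cv2.resize(C['scene']['image'][150:240,280:400],(400,300),interpolation=2)])
cv2.imwrite('pics/g.png',m)
E
```

```text
(no output)
```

View pics/g.png

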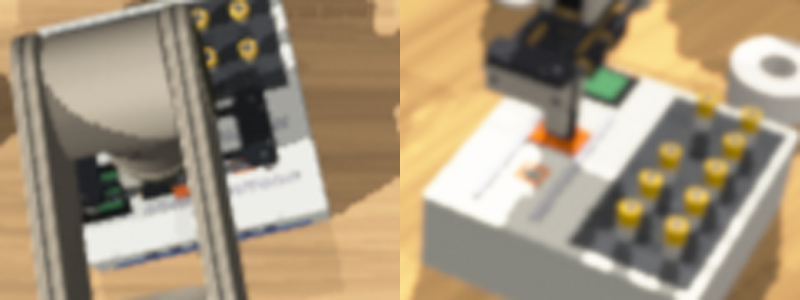

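The scene crop shows the guard clear of the hole. The hole's border is at (533,174) in the crop, and the guard is held at (560,140). I'll push on to the stop.

Call:
{"name": "servo_tool", "arguments": {"plan": "0 -0.001 0 0;0 -0.002 0 0;0 -0.003 0 0;0 -0.003 0 0;0 -0.003 0 0"}}

```text
t: 6.2
tool_pos: [0.5674, 0.18, 0.1106]
orientation: [3.116, 0.382, 0.001]
force: [6.5, -5.7, -4.2]
opening: 0.0115
gripper_force: 10.0
```

```bash
python3 - <<'E'
from h import *
import pickle
C=pickle.load(open('c1.pkl','rb'));s=C['scene']
hsv=cv2.cvtColor(s['image'],cv2.COLOR_BGR2HSV)
x0,y0=310,193;w=hsv[y0:y0+20,x0:x0+18]
k=((w[...,0]<20)&(w[...,1]>60)).astype(np.uint8);print(k)
u,v=(533-400+.5)*.3+280-.5,(174+.5)*.3+150-.5
print(u,v,plane(s,u,v,.08))
E
```

```text
[[0 0 0 0 0 0 0 0 0 0 0 1 1 1 1 1 1 1]
 [0 0 0 0 0 0 0 0 0 0 0 0 0 0 1 1 1 1]
 [0 0 0 0 0 0 0 0 0 0 0 0 0 0 0 0 1 1]
 [0 0 0 0 0 0 0 0 0 0 0 0 0 0 0 0 0 0]
 [0 0 0 0 0 0 0 0 0 0 0 0 0 0 0 0 0 0]
 [0 0 0 0 0 0 0 0 0 0 0 0 0 0 0 0 0 0]
 [0 0 0 0 0 0 0 0 0 0 1 1 1 0 0 0 0 0]
 [0 0 0 0 0 0 1 1 0 1 1 1 1 1 1 0 0 0]
 [0 0 0 0 0 1 1 1 0 0 0 1 1 1 1 0 0 0]
 [0 0 0 0 0 1 1 1 0 0 0 1 1 1 1 0 0 0]
 [0 0 0 0 0 0 1 1 1 1 1 1 1 1 0 0 0 0]
 [0 0 0 0 0 0 0 0 1 1 1 1 1 0 0 0 0 0]
 [0 0 0 0 0 0 0 0 0 0 1 1 0 0 0 0 0 0]
 [0 0 0 0 0 0 0 0 0 0 0 0 0 0 0 0 0 0]
 [0 0 0 0 0 0 0 0 0 0 0 0 0 0 0 0 0 0]
 [0 0 0 0 0 0 0 0 0 0 0 0 0 0 0 0 0 0]
 [0 0 0 0 0 0 0 0 0 0 0 0 0 0 0 0 0 0]
 [0 0 0 0 0 0 0 0 0 0 0 0 0 0 0 0 0 0]
 [0 0 0 0 0 0 0 0 0 0 0 0 0 0 0 0 0 0]
 [0 0 0 0 0 0 0 0 0 0 0 0 0 0 0 0 0 0]]
319.55 201.85 [0.58125543 0.12555679 0.08      ]
```

Call:
{"name": "servo_tool", "arguments": {"plan": "0 0.003 0 0;0 0.003 0 0;0 0.003 0 0;0 0.003 0 0;0 0.003 0 0;0 0.003 0 0", "grip": -1}}

```text
t: 6.7
tool_pos: [0.5672, 0.179, 0.1107]
orientation: [-3.118, -0.384, 0.0]
force: [0.2, -0.1, -0.4]
opening: 0.0473
gripper_force: 0.0
```

Call:
{"name": "servo_tool", "arguments": {"plan": "0 0.003 -0.02 0;0 0.003 -0.05 0;0 0.003 -0.09 0;0 0.003 -0.13 0;-0.08 0.04 -0.14 -7;-0.14 0.08 -0.14 -14;-0.18 0.12 -0.14 -21;-0.18 0.16 -0.14 -28;-0.18 0.2 -0.14 -35;-0.18 0.24 -0.14 -42;-0.18 0.28 -0.14 -49;-0.18 0.32 -0.14 -56"}}

```text
t: 7.7
tool_pos: [0.4609, -0.0895, 0.2509]
orientation: [2.629, 1.718, 0.001]
force: [0.0, 0.8, -0.0]
opening: 0.0931
gripper_force: 0.0
```

```bash
python3 - <<'E'
from h import *
import pickle
C={n:cam(n) for n in('scene','top')}
pickle.dump(C,open('c2.pkl','wb'))
for n,(x,y,w,h) in dict(scene=(308,196,20,14),top=(225,185,25,25)).items():
    W=cv2.cvtColor(C[n]['image'],cv2.COLOR_BGR2HSV)[y:y+h,x:x+w]
    k=((W[...,0]<20)&(W[...,1]>60)&(W[...,2]>80)).astype(np.uint8)
    nn,_,st,ce=cv2.connectedComponentsWithStats(k)
    for i in range(1,nn):
        if st[i,4]>5:
            b=st[i];c=(x+b[0]+b[2]/2-.5,y+b[1]+b[3]/2-.5);print(n,st[i],c,plane(C[n],*c,.08).round(4))
m=np.hstack([cv2.resize(C['top']['image'][150:240,165:285],(400,300),interpolation=2),cv2.resize(C['scene']['image'][150:240,280:400],(400,300),interpolation=2)])
cv2.imwrite('pics/g2.png',m)
s=status.read_state();M=R.from_rotvec(s['orientation']).as_matrix();print(s['tool_pos'],np.degrees(np.arctan2(M[1,0],M[0,0])))
E
```

```text
scene [ 7  3 10  6 41] (np.float64(319.5), np.float64(201.5)) [0.5802 0.1266 0.08  ]
top [ 8  9  9  8 44] (np.float64(237.0), np.float64(197.5)) [0.5811 0.1252 0.08  ]
top [ 0 10  3 13 28] (np.float64(226.0), np.float64(201.0)) [0.5693 0.1608 0.08  ]
[ 0.46123876 -0.09245671  0.25051833] 66.1160356631962
```

View pics/g2.png

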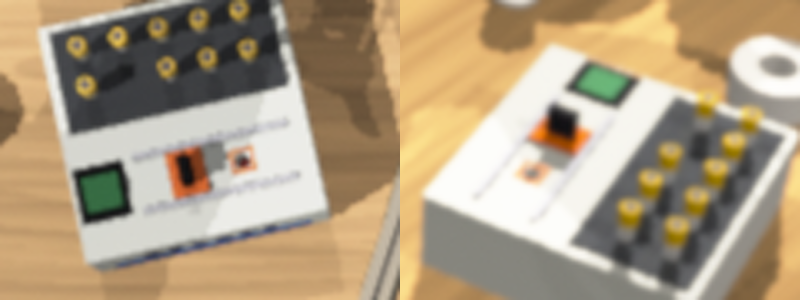

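The pictures show the guard fully open, with the bordered hole at (243,160) in the top crop and (533,172) in the scene crop. Both views put the hole near (0.5807, 0.1258). Next is the stylus.

Call:
{"name": "servo_tool", "arguments": {"plan": "-0.197 0.11 0 -7;-0.197 0.11 0 -14;-0.197 0.11 0 -21;-0.197 0.11 0 -28;-0.197 0.11 0 -35;-0.197 0.11 0 -40.2;-0.197 0.11 0.04 -40.2;-0.197 0.11 0.06 -40.2;-0.197 0.11 0.06 -40.2;-0.197 0.11 0.06 -40.2;-0.197 0.11 0.06 -40.2;-0.197 0.11 0.06 -40.2"}}

```text
t: 8.8
tool_pos: [0.4831, -0.3129, 0.1929]
orientation: [1.883, 2.51, 0.0]
force: [0.7, 0.7, -0.0]
opening: 0.0929
gripper_force: 0.0
```

```bash
cat > st.py <<'E'
from h import *
import sys
s=status.read_state();M=R.from_rotvec(s['orientation']).as_matrix();print(s['t'],s['tool_pos'].round(4),M.round(3).tolist(),'yaw',np.degrees(np.arctan2(M[1,0],M[0,0])).round(2))
if len(sys.argv)>3: print('delta tool',(M.T@(np.array(sys.argv[1:4],float)-s['tool_pos'])).round(4))
E
python3 st.py .4825 -.317 .100
```

```text
8.8 [ 0.4831 -0.3129  0.1929] [[-0.279, 0.96, 0.003], [0.96, 0.28, -0.002], [-0.003, 0.002, -1.0]] yaw 106.23
delta tool [-0.0035 -0.0019  0.0929]
```

Call:
{"name": "servo_tool", "arguments": {"plan": "-0.004 -0.0015 0.03 0;-0.004 -0.0015 0.06 0;-0.004 -0.0015 0.08 0;-0.004 -0.0015 0.093 0;-0.004 -0.0015 0.093 0;-0.004 -0.0015 0.093 0;-0.004 -0.0015 0.093 0"}}

```text
t: 9.38
tool_pos: [0.4827, -0.3179, 0.0997]
orientation: [1.884, 2.51, -0.0]
force: [-0.8, -0.5, 0.3]
opening: 0.0929
gripper_force: 0.0
```

Call:
{"name": "servo_tool", "arguments": {"plan": "0 0 0 0;0 0 0 0;0 0 0 0;0 0 0 0;0 0 0 0;0 0 0 0;0 0 0 0;0 0 0 0;0 0 0 0;0 0 0 0;0 0 0 0;0 0 0 0", "grip": 1, "grip_force": 40}}

```text
t: 10.38
tool_pos: [0.4814, -0.3171, 0.0973]
orientation: [-1.886, -2.512, -0.0]
force: [0.4, -0.0, 0.1]
opening: 0.0175
gripper_force: 0.0
```

Call:
{"name": "servo_tool", "arguments": {"plan": "0 0 0 0;0 0 0 0;0 0 0 0;0 0 0 0;0 0 0 0;0 0 0 0"}}

```text
t: 10.88
tool_pos: [0.4814, -0.3171, 0.0973]
orientation: [-1.886, -2.512, -0.0]
force: [0.7, -0.4, -0.4]
opening: 0.0137
gripper_force: 40.0
```

```bash
python3 st.py .4825 -.317 .100
```

```text
10.8833 [ 0.4814 -0.3171  0.0973] [[-0.279, 0.96, -0.0], [0.96, 0.279, 0.0], [0.0, -0.0, -1.0]] yaw 106.2
delta tool [-0.0002  0.001  -0.0027]
```

Call:
{"name": "servo_tool", "arguments": {"plan": "0 0 -0.01 0;0 0 -0.025 0;0 0 -0.045 0;0 0 -0.065 0;0 0 -0.085 0;0 0 -0.105 0;0 0 -0.12 0;0 0 -0.135 0;0 0 -0.145 0;0 0 -0.145 0;0 0 -0.145 0;0 0 -0.145 0"}}

```text
t: 11.88
tool_pos: [0.4811, -0.3168, 0.2413]
orientation: [-1.885, -2.511, -0.0]
force: [-0.6, -1.0, -0.3]
opening: 0.014
gripper_force: 40.0
```

```bash
python3 st.py .5807 .1258 .242
```

```text
11.8833 [ 0.4811 -0.3168  0.2413] [[-0.279, 0.96, -0.001], [0.96, 0.279, 0.001], [0.001, -0.001, -1.0]] yaw 106.2
delta tool [ 0.3973  0.2192 -0.0004]
```

Call:
{"name": "servo_tool", "arguments": {"plan": "0.015 0.008 0 0;0.04 0.022 0 0;0.07 0.039 0 0;0.1 0.055 0 0;0.13 0.072 0 0;0.16 0.088 0 0;0.19 0.105 0 0;0.22 0.121 0 0;0.25 0.138 0 0;0.28 0.155 0 0;0.3 0.166 0 0;0.31 0.171 0 0"}}

```text
t: 12.88
tool_pos: [0.5587, 0.0313, 0.2407]
orientation: [-1.881, -2.513, 0.001]
force: [0.4, -0.3, -0.7]
opening: 0.0139
gripper_force: 40.0
```

Call:
{"name": "servo_tool", "arguments": {"plan": "0.02 0.011 0 0;0.04 0.022 0 0;0.06 0.033 0 0;0.075 0.041 0 0;0.085 0.046 0 0;0.088 0.048 0 0;0.088 0.048 0 0;0.088 0.048 0 0;0.088 0.048 0 0;0.088 0.048 0 0"}}

```text
t: 13.72
tool_pos: [0.5807, 0.1251, 0.2424]
orientation: [1.888, 2.511, -0.0]
force: [0.4, 0.3, -0.1]
opening: 0.0138
gripper_force: 40.0
```

```bash
python3 st.py .5807 .1258 .195;python3 - <<'E'
from h import *
import pickle
C={n:cam(n) for n in('scene','top')}
pickle.dump(C,open('c3.pkl','wb'))
m=np.hstack([cv2.resize(C['top']['image'][150:240,165:285],(400,300),interpolation=2),cv2.resize(C['scene']['image'][130:220,270:390],(400,300),interpolation=2)])
cv2.imwrite('pics/g3.png',m)
E
```

```text
13.7167 [0.5807 0.1251 0.2424] [[-0.278, 0.961, 0.0], [0.961, 0.278, -0.0], [-0.0, -0.0, -1.0]] yaw 106.13
delta tool [0.0007 0.0002 0.0474]
```

View pics/g3.png

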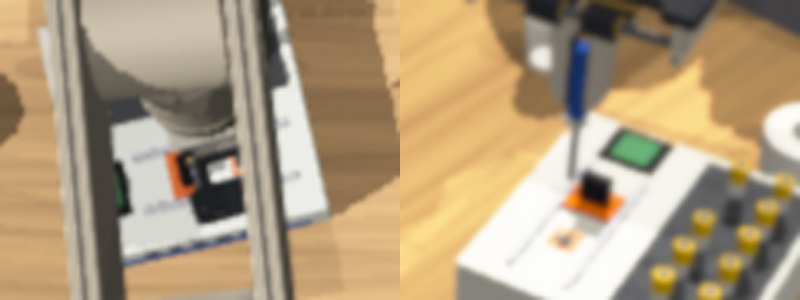

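The scene crop shows the stylus upright in the gripper, top at about (582,47) and tip at about (573,175). The hole is at (565,239) and still uncovered. I'll compare these with the predicted projections.

```bash
python3 - <<'E'
from h import *
import pickle
s=pickle.load(open('c3.pkl','rb'))['scene']
f=lambda p:((proj(s,p)-[270,130]+.5)/.3-.5+[400,0]).round(1)
for z in(.1474,.2114,.2774): print(z,f((.5807,.1251,z)))
print('hole',f((.5807,.1258,.08)))
im=s['image'].astype(int)
for v in range(140,186,3): print(v,(proj(s,(.5807,.1251,.2774))).round(1) if v==140 else '',im[v,314:336].sum(1)//3)
E
```

```text
0.1474 [571.8 178.6]
0.2114 [578.3 115.6]
0.2774 [585.4  45.8]
hole [566.  240.2]
140 [325.3 143.4] [136 124 115 113 113 112 106  95  78  70  70  69  65  59  54  46  38  33
  33  40  59  76]
143  [156 135 119 114 112 107  90  67  63  84 102 109 110 109 109 109 107 103
  98  95  99 105]
146  [214 171 131 115 112 105  88  67  57  60  64  73  88 101 110 113 113 112
 111 109 110 110]
149  [204 165 129 115 110 100  80  61  53  52  57  68  88 106 112 113 113 112
 110 107 106 103]
152  [122 117 114 113 108  94  71  55  52  54  60  74  93 107 112 113 112 111
 108 105 104 102]
155  [110 113 113 112 106  89  67  53  53  54  64  83  99 110 112 112 111 111
 109 108 109 110]
158  [111 113 114 112 105  86  65  53  53  57  70  90 106 112 114 114 120 137
 163 182 190 192]
161  [110 108 109 108 103  89  72  59  55  59  73  93 110 119 128 147 170 187
 195 197 198 197]
164  [122 124 127 136 144 138 115  84  65  64  85 129 180 216 223 216 207 199
 191 185 184 185]
167  [170 170 171 172 171 167 156 139 121 120 147 185 220 236 241 242 242 242
 241 237 229 209]
170  [176 179 182 193 213 227 221 183 147 168 216 237 242 243 243 243 242 238
 225 189 136  96]
173  [188 204 227 242 246 242 219 166 148 190 229 240 243 242 241 236 219 175
 120  87  93 113]
176  [234 243 245 244 241 232 201 153 157 207 235 242 241 237 221 175 120  84
  77  88 104 114]
179  [243 243 242 242 239 225 184 147 165 210 229 229 224 225 232 237 237 235
 227 217 203 181]
182  [242 242 242 242 237 218 172 147 163 168 139  98  79  93 117 143 170 194
 211 226 236 241]
185  [242 240 238 238 238 234 224 208 187 148  90  39  19  21  24  28  35  47
  88 152 214 237]
```

Call:
{"name": "servo_tool", "arguments": {"plan": "0.0005 0 0.02 0;0.0005 0 0.04 0;0.0005 0 0.05 0;0.0005 0 0.056 0;0.0005 0 0.062 0;0.0005 0 0.068 0;0.0005 0 0.073 0;0.0005 0 0.078 0;0.0005 0 0.082 0;0.0005 0 0.086 0;0.0005 0 0.086 0;0.0005 0 0.086 0"}}

```text
t: 14.82
tool_pos: [0.5805, 0.1267, 0.1561]
orientation: [-1.886, -2.512, 0.0]
force: [-0.4, 1.4, -0.7]
opening: 0.0139
gripper_force: 40.0
```

Call:
{"name": "servo_tool", "arguments": {"plan": "0 0 0.003 0;0 0 0.006 0;0 0 0.008 0;0 0 0.01 0;0 0 0.01 0;0 0 0.01 0"}}

```text
t: 15.32
tool_pos: [0.5809, 0.1267, 0.1467]
orientation: [1.886, 2.512, 0.001]
force: [0.1, -0.1, 2.9]
opening: 0.0138
gripper_force: 40.0
```

Call:
{"name": "servo_tool", "arguments": {"plan": "0 0 0.002 0;0 0 0.003 0;0 0 0.004 0;0 0 0.004 0;0 0 0.004 0;0 0 0.004 0"}}

```text
t: 15.82
tool_pos: [0.5809, 0.1267, 0.1426]
orientation: [1.886, 2.512, 0.001]
force: [2.1, 0.5, 4.1]
opening: 0.0139
gripper_force: 40.0
```

Call:
{"name": "servo_tool", "arguments": {"plan": "0 0 0.001 0;0 0 0.001 0;0 0 0.001 0;0 0 0.001 0;0 0 0.001 0"}}

```text
t: 16.23
tool_pos: [0.5809, 0.1267, 0.1421]
orientation: [1.886, 2.512, 0.001]
force: [0.5, 1.2, 9.0]
opening: 0.014
gripper_force: 40.0
```

Call:
{"name": "servo_tool", "arguments": {"plan": "0 0 0.0005 0;0 0 0.0005 0;0 0 0.0005 0;0 0 0.0005 0;0 0 0.0005 0;0 0 0.0005 0;0 0 0.0005 0;0 0 0.0005 0"}}

```text
t: 16.9
tool_pos: [0.5809, 0.1267, 0.142]
orientation: [1.886, 2.512, 0.001]
force: [-0.8, 0.5, 10.2]
opening: 0.0137
gripper_force: 40.0
```

```bash
python3 - <<'E'
from h import *
c=cam('scene');cv2.imwrite('pics/f.png',c['image'][100:300,140:420].repeat(2,0).repeat(2,1))
print(status.read_state()['force'])
E
```

```text
[-1.5206838  -0.05980489 11.25090378]
```

View pics/f.png

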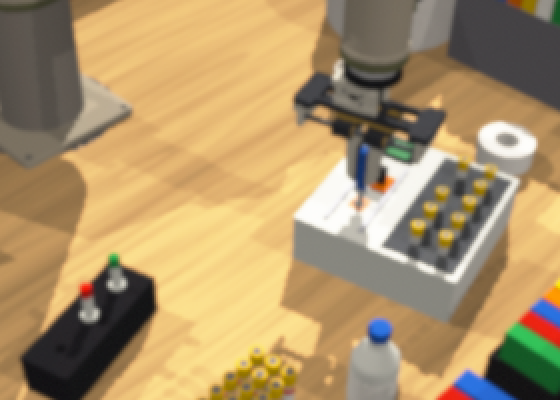

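The picture shows the stylus in the hole at (360,205), the guard open beside it at (383,185), and the markers and other items undisturbed. The button is against its stop at about 10 N.

```bash
python3 -c "
from plant import robot
print(robot.close_job())"
```

```text
the job is handed in; nothing more can be done
None
```

I handed the job in at about 17 s with the guard at its open stop and the gripped stylus holding the button against its stop at about 10 N; nothing else looked moved in the last picture, and no verdict was returned.

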